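# Slide the wet painted fish into the drying box under its sprung flap

### The arm

A 7-joint arm with a two-finger parallel gripper is mounted at the origin on the work surface. World frame = base frame: x ahead of the robot, y to its left, z up, the work surface at z = 0. Lengths are in mm, angles in rad, forces in N, time in s.
With the tool pointing down it reaches from about 400 to 900 mm from the base axis. Payload 5.5 kg.
Tool frame: the origin (TCP) lies between the finger pads; the fingertips stand r.tip_reach ahead of it and the grasp point (between the pads) lies 5 mm behind it (r.tip_reach is the distance from the TCP to the fingertips, in mm); z points along the fingers, y is the direction in which the jaws open and shut (so a half turn about z gives the same grasp; the last joint's range is limited). The gripper opens to 92 mm and grips with 3 to 60 N. Pads are 19 mm wide; open, the fingers measure 130 mm over their backs; the gripper's body (75 mm by 190 mm) begins 47 mm behind the grasp point.
Start: joints at [1.611, 0.501, -0.427, 1.55, 0.221, 1.138, -0.21], TCP at [143.658, -633.926, 240.729] pointing down, gripper open.
Joint ranges: [-2.88, 2.88], [-0.31, 2.03], [-1.54, 1.56], [0.2, 2.42], [-1.41, 4.55], [0.19, 2.02], [-2.57, 2.57]. Speed limits (rad/s): [2.57, 2.57, 3.14, 3.14, 3.14, 3.14, 3.14].

### API

Orientations are given as a 3x3 rotation matrix whose columns are the frame's x, y, z axes.
In Python, from station import readout, optics, job, r gives the robot as it stands.
- The arm moves only by the shell command python3 -m crank 'ROWS' [FORCE]. ROWS is JSON, a list of rows, each an object of numbers: "dx", "dy", "dz": the shift along the tool's x, y, z normalised to -1 to 1, where 1 is 0.2 m; "wx", "wy", "wz": the turn, a rotation vector about the tool's x, y, z normalised to -1 to 1, where 1 is pi rad; "claw": the closure, from -1 (fully open) to 1 (shut). In form: [{"dx": .., "dy": .., "dz": .., "wx": .., "wy": .., "wz": .., "claw": ..}, ...]. A call has exactly 8 rows; each row is the pose to reach, as a shift and turn from the pose commanded when the call began, along the tool's axes at that moment, turning the shorter way round; what a row does not reach only later rows make up. A row lasts 1/8 s, in which the tool goes at most 62.5 mm and 10.7 degrees, less where a joint would pass 70% of its speed; a pose out of reach is approached as far as the arm can. A call with a number of a shift or a turn outside -1 to 1 is refused whole. A call with a gripper value outside its range is refused whole. The fingers move at their own pace and stop on an object; FORCE is the grip in N (left out, the last holds). Time passes only in rows, so rows that repeat a pose let the fingers close, or fill a call up. It gives the time, the measured TCP pose, the force and the opening at its end, in the units of the state.
- readout.observe(): the state, without advancing time (a new reading comes with each control period).
- optics.get_image(name): name is "scene" or "side" or "wrist"; returns a dict with "img" (400x640x3 uint8, red, green, blue), "range_z" (400x640 float32, mm along the optical axis (not along the pixel's ray), 0 where there is no reading), "fx", "fy", "cx", "cy" (pixels), "R" (3x3) and "t" (3): a world point X has camera coordinates R X + t; the wrist camera has in their place "hand_eye" (4x4, takes a point from camera to tool coordinates, whose origin is the TCP and whose axes are the flange's). Camera axes: x right, y down, z forward; pixel columns grow to the right and rows downward; lengths in mm; the calibration is good to about 2 mm. A picture is of the moment at which its call begins: read the wrist's pose just before it.
- job.sign_off(): hands the job in, once; it reports no verdict.
The state is a dict: "clock": time; "joint_positions": joint angles; "dq": joint speeds; "effort": joint torques, N m; "ee_pos": TCP position; "eef_rot": TCP orientation; "ft_force": force on the tool from outside, world axes, zero at the start; "torque": the same for the moment, N m; "grip_width": opening from 0.0 (shut) to 1.0 (fully open).
Only numpy, scipy, OpenCV 4.12 (cv2) and the standard library are available. Lean on these libraries where they do the work, as an engineer would, in place of code of your own. Each camera call takes 0.05 s, during which the arm holds its last target.

### The job

With one fingertip press the long red tab down to swing the yellow spring flap open and hold it, and meanwhile with the other fingertip push the blue upright of the paddle so that the freshly painted fish slides under the open flap, all the way in to the stop. Then take the hand away so that the flap closes behind the fish. Never lift or tip the paddle or let the flap touch the wet fish, and leave the paint jar, bird and tub where they are.

Things in the scene. Friction and masses are not known exactly. Their poses are not given: they have to be found in the camera images.
- drybox: Fixed low drying box: blue walls, clear roof 54 mm high, 140 mm deep, 190 mm wide. Origin on the table under the middle of its mouth; x points straight into the mouth along the lane, y to the left, z up. 'In box axes' below means this frame, in mm. Its 6 mm plywood base plate reaches from x = -185 to +150 and y = -75 to +115.
- mouth (a point): Middle of the mouth on the lane floor (0, 0, 6 in box axes), axes as the box. The lane is 46 mm wide along the x axis, floor 6 mm above the table, between wooden rails 14 mm high (tops above the table) from x = -178 to the mouth, then a tunnel 46 mm wide.
- stop (a point): Middle of the stop bar's face at the inner end of the lane (66, 0, 13 in box axes). The front of the paddle's board meets it.
- axle (a point): Front end of the flap's axle (-175, 34, 44 in box axes), an 8 mm steel rod running parallel to x from here to the mouth. Its front stand is a block 8 x 14 mm and 52 mm high at x = -179, y = 34.
- flap (a joint): Angle of the flap about its axle, rad: 0 closed, 0.9 fully open at a hard stop. A spring always closes it: about 2 N on the tab starts it, 4 to 5 N holds it open. Yellow plate and red tab are one rigid rocker; pushing the tab down swings the plate up sideways in its own plane. Above 0.75 the fish passes under; below 0.65 it does not. Pushing the fish at the plate does not open it.
- flap_plate (a point): Middle of the lower edge of the yellow plate (moves with it). Closed, the 4 mm plate at x = 0 bars the mouth from y = -22 to +16 and from 16 to 48 mm above the table (box axes). Fully open, its highest corner is about 90 mm above the table.
- flap_tab (a point): Point on the red tab's top face, 38 mm from the axle, halfway along (moves with it). The tab is 140 mm long (x = -170 to -30 in box axes), 5 mm thick, reaching 57 mm to the left of the axle. Closed it slopes up to the left at 0.41 rad (this point at y 68, z 61); open it slopes down at 0.49 rad (y 69, z 28). A fingertip can slide along it parallel to the lane while holding it down.
- paddle: Loose 0.13 kg wooden paddle lying in the lane. Board 40 mm wide, 6 mm thick, from 90 mm behind the origin to 24 mm ahead. The orange fish (44 long, 28 wide, top 26 above the underside) is centred over the origin; the blue upright stands at the rear. Origin on the underside below the fish's middle, x forward to the mouth. At the stop the origin is at x = +42 in box axes.
- upright (a point): Middle of the rear face of the paddle's blue upright, which is pushed: 90 mm behind the paddle's origin, 30 mm above its underside. The upright is 12 mm thick, 26 mm wide, its top 50 mm above the underside (56 mm above the table). At the stop it still stands outside, and the closed flap passes 4 mm above the board.
- paint_jar: Bystander: red paint jar with yellow cap, 48 mm across, 65 mm high, left of the lane; origin under its middle. Leave alone.
- bird: Bystander: small white bird figure, 40 mm across, 66 mm high, right of the lane; origin under its middle. Leave alone.
- paint_tub: Bystander: green tub, 52 mm across, 40 mm high, right of the box; origin under its middle. Leave alone.
Things that resemble listed ones, but are neither listed nor needed, are in the scene too. Several things have the shape of the paddle; the one meant has the colours described above.

How it is judged (in metres and radians):
On the way, in this order (a step that is already met when the one before it is completed fails the run):
1. a finger holds the flap wide open by its tab while the fish is still outside (value of joint flap above 0.75 rad and contact force between the fingers and flap above 0.5 N and x of paddle in the frame of mouth below -0.024 m), for 0.1 s.
2. the fish goes under the flap while a finger still holds it open (value of joint flap above 0.65 rad and contact force between the fingers and flap above 0.5 N and x of paddle in the frame of mouth above 0 m), for 0.1 s.
At the end, for the whole second after the job is handed in: The paddle is at the stop (origin at least 36 mm beyond the mouth; 42 mm is the stop), flat on the lane floor and still, and the flap is closed (below 0.06 rad) (x of paddle in the frame of mouth above 0.036 m and z of paddle in the frame of mouth below 0.004 m and angle between paddle's own z axis and vertical below 0.06 rad and value of joint flap below 0.06 rad and linear speed of paddle below 0.01 m/s); the robot touches nothing.
It fails at once if the paddle is lifted or tipped (z of paddle in the frame of mouth above 0.01 m or angle between paddle's own z axis and vertical above 0.15 rad).
It fails at once if the flap touches the wet fish (more than 1 N) (contact force between flap and paddle above 1 N).
It fails at once if a bystander is moved by more than 15 mm (distance of any of paint_jar, bird, paint_tub from where it was at the start of the episode above 0.015 m).
It also fails if it takes over 45 s, if anything falls off the work surface, if the arm or the gripper's body presses on something with over 40 N, if the wrist force passes 120 N, or if a joint passes its speed limit or range.

## Working session

There is one attempt and no reset: what is moved stays moved. The work goes in short steps, Python scripts to look and compute and a shell command to move; the robot and the scene stay as the last step left them, time stands still between calls to the robot, and variables do not carry over. Pictures are saved under pics/ and viewed, and the job is handed in when it is done.

```bash
ls; mkdir -p pics; python3 - <<'E'
from station import readout, optics, job, r
import cv2,numpy as np
s=readout.observe()
for k in s: print(k,np.round(s[k],3).tolist())
print(r.tip_reach)
for n in ["scene","side","wrist"]:
    d=optics.get_image(n); cv2.imwrite(f"pics/{n}0.png",d["img"][:,:,::-1])
    np.savez(f"{n}0.npz",**d)
    print(n,d["fx"],d["fy"],d["cx"],d["cy"],[np.round(d[k],3).tolist() for k in d if k in("R","t","hand_eye")])
E
```

```text
pics
clock 0.0
joint_positions [1.611, 0.502, -0.427, 1.551, 0.221, 1.138, -0.21]
dq [-0.001, 0.001, -0.001, 0.0, -0.001, -0.0, 0.0]
effort [-0.0, -56.659, -5.817, -27.911, -0.069, 0.031, 0.0]
ee_pos [143.426, -633.282, 239.669]
eef_rot [[0.975, 0.221, -0.0], [0.221, -0.975, 0.002], [0.0, -0.002, -1.0]]
ft_force [0.195, 0.804, 0.313]
torque [0.011, 0.001, 0.013]
grip_width 1.001
14.0
scene 513.6967621251505 513.6967621251505 320.45418071584305 204.05897048976283 [[[0.201, 0.979, -0.015], [0.808, -0.174, -0.564], [-0.555, 0.101, -0.826]], [-77.038, -413.55, 1646.68]]
side 499.4641079899315 499.4641079899315 323.44033078357864 196.58789748209696 [[[-0.813, -0.583, -0.009], [-0.433, 0.614, -0.66], [0.39, -0.532, -0.751]], [437.901, 285.871, 959.004]]
wrist 319.684861089968 319.684861089968 316.89632340251154 195.94641644485776 [[[0.002, -0.966, -0.258, 69.302], [1.0, 0.002, 0.0, 0.05], [0.0, -0.258, 0.966, -142.282], [0.0, 0.0, 0.0, 1.0]]]
```

View pics/scene0.png

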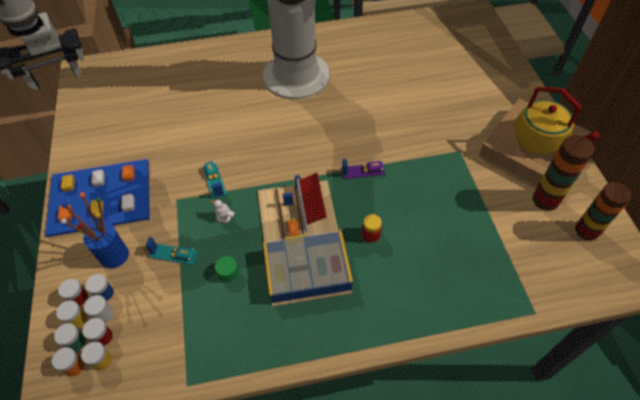

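View pics/side0.png

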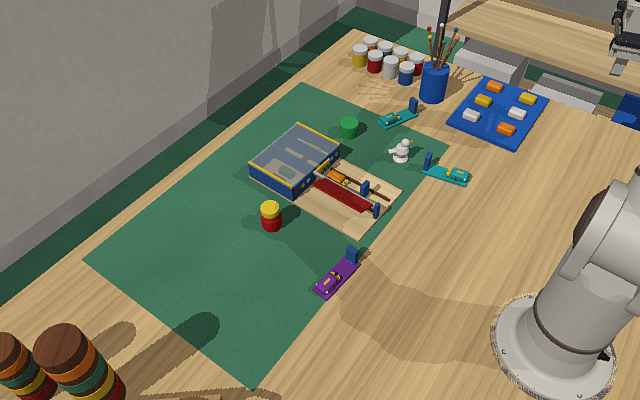

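View pics/wrist0.png

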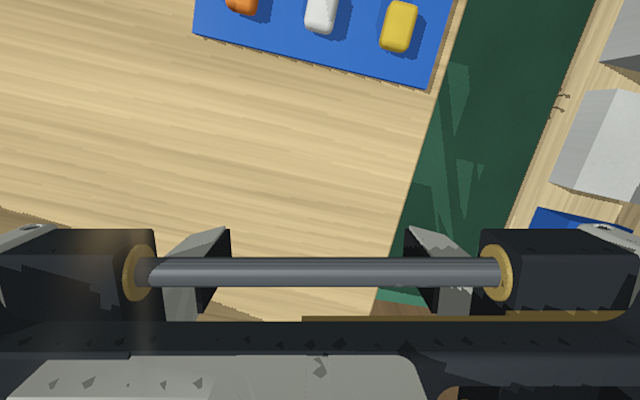

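```bash
python3 - <<'E'
import cv2,numpy as np
d=np.load("scene0.npz");im=d["img"][:,:,::-1]
cv2.imwrite("pics/sc1.png",cv2.resize(im[150:310,190:400],None,fx=3.8,fy=3.7,interpolation=cv2.INTER_CUBIC))
d=np.load("side0.npz");im=d["img"][:,:,::-1]
cv2.imwrite("pics/si1.png",cv2.resize(im[105:255,235:415],None,fx=4,fy=4,interpolation=cv2.INTER_CUBIC))
E
```

```text
(no output)
```

View pics/sc1.png

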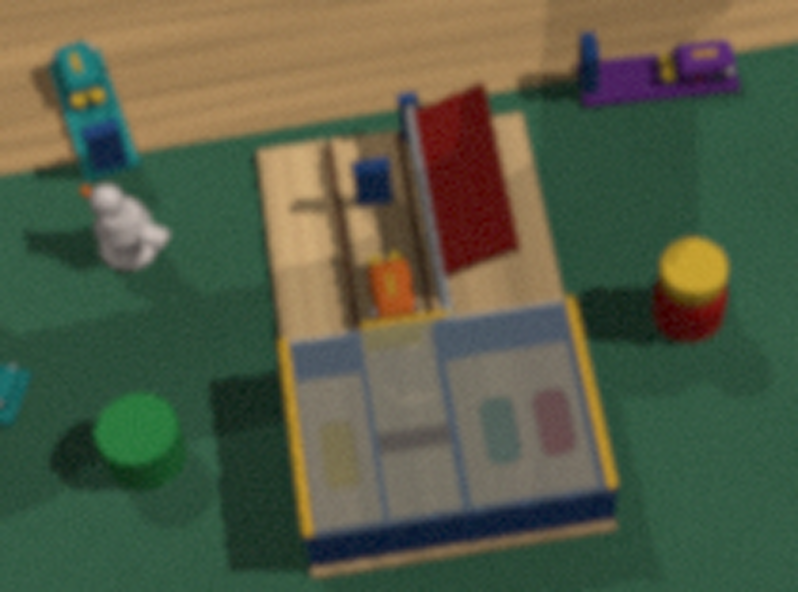

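View pics/si1.png

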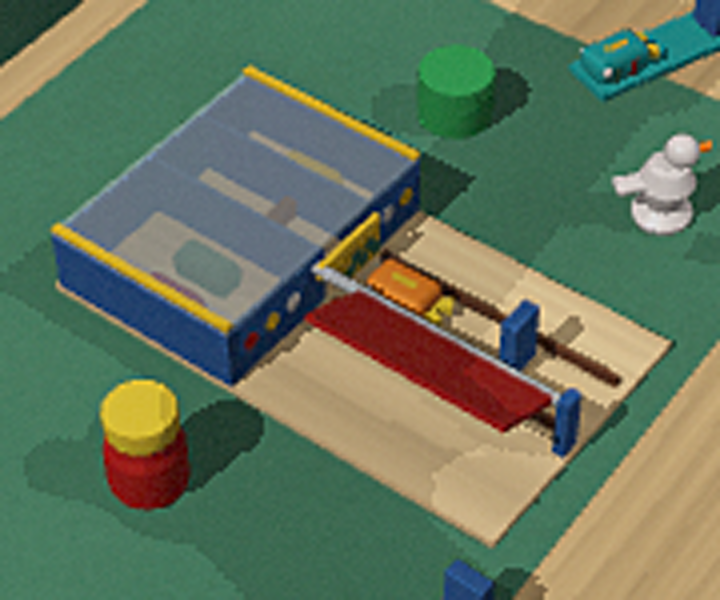

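```bash
cat > h.py <<'E'
import numpy as np
from scipy.optimize import least_squares
def cam(n):
    d=np.load(n+"0.npz"); return dict(d)
def proj(d,X):
    c=np.asarray(X)@d["R"].T+d["t"]
    return np.c_[d["fx"]*c[:,0]/c[:,2]+d["cx"], d["fy"]*c[:,1]/c[:,2]+d["cy"]]
def ray(d,u,v,z):
    k=np.array([(u-d["cx"])/d["fx"],(v-d["cy"])/d["fy"],1.]); w=d["R"].T@k; o=-d["R"].T@d["t"]
    return o+w*(z-o[2])/w[2]
def sc(u,v): return 190+(u+.5)/3.8-.5,150+(v+.5)/3.7-.5
def si(u,v): return 235+(u+.5)/4-.5,105+(v+.5)/4-.5
def b2w(p,X):
    X=np.asarray(X,float);c,s=np.cos(p[2]),np.sin(p[2])
    return np.c_[c*X[:,0]-s*X[:,1]+p[0],s*X[:,0]+c*X[:,1]+p[1],X[:,2]]
E
python3 - <<'E'
from h import *
S,D=cam("scene"),cam("side")
A=[((-185,-75,6),sc(257,150)),((-185,115,6),sc(525,113)),((0,115,54),sc(572,297)),((140,115,54),sc(616,487)),((0,-75,54),sc(283,343)),((140,-75,54),sc(307,535))]
B=[((-185,115,6),si(495,543)),((-185,-75,6),si(672,343)),((0,115,54),si(230,330)),((140,115,54),si(55,228)),((140,-75,54),si(248,70)),((0,-75,54),si(418,157)),((-179,34,52),si(568,393))]
def res(p,sel=3):
    o=[]
    if sel&1:o.append(proj(S,b2w(p,[a[0] for a in A]))-[a[1] for a in A])
    if sel&2:o.append(proj(D,b2w(p,[a[0] for a in B]))-[a[1] for a in B])
    return np.vstack(o).ravel()
for sel in (1,2,3):
    f=least_squares(res,[600,0,0],args=(sel,)); print(sel,f.x); 
print(f.fun.reshape(-1,2).round(1).tolist())
p=f.x; np.save("box.npy",p)
# paddle upright top: box z 56
c,s=np.cos(p[2]),np.sin(p[2])
def w2b(w): d=w[:2]-p[:2]; return (c*d[0]+s*d[1],-s*d[0]+c*d[1],w[2])
for nm,w in [("upr top centre scene",ray(S,*sc(373,168),56)),("upr side top front-rear mid",ray(D,*si(521,312),56)),("fish top scene",ray(S,*sc(392,285),32)),("fish side",ray(D,*si(405,280),32))]: print(nm,np.round(w2b(w),1))
for nm,w in [("jar top",ray(S,*sc(693,265),65)),("jar side",ray(D,*si(140,405),65)),("bird",ray(S,*sc(125,240),20)),("tub",ray(S,*sc(140,425),40))]: print(nm,np.round(w,0),np.round(w2b(w),0))
print(b2w(p,[[0,0,0],[-100,70,60],[-130,0,36]]))
E
```

```text
1 [ 6.22795547e+02 -1.13601031e+02 -3.35825889e-02]
2 [ 6.21611031e+02 -1.12720762e+02 -2.83343405e-02]
3 [ 6.22161145e+02 -1.13334972e+02 -3.11688454e-02]
[[0.6, 1.3], [-0.5, 1.0], [0.6, -0.9], [0.7, -0.9], [-0.7, -1.3], [-0.3, -0.3], [-1.4, -1.2], [-1.2, -1.3], [0.3, 1.0], [-0.1, 1.0], [1.1, -0.2], [1.5, -0.3], [-0.6, -0.1]]
upr top centre scene [-122.9    1.3   56. ]
upr side top front-rear mid [-125.6    1.    56. ]
fish top scene [-41.5   1.3  32. ]
fish side [-42.5   2.2  32. ]
jar top [627.  79.  65.] [ -2. 193.  65.]
jar side [628.  80.  65.] [ -0. 194.  65.]
bird [ 499. -281.   20.] [-118. -172.   20.]
tub [ 657. -284.   40.] [  40. -169.   40.]
[[ 622.16114469 -113.33497189    0.        ]
 [ 524.39118153  -40.25259164   60.        ]
 [ 492.22428688 -109.28367803   36.        ]]
```

Both views agree on the box at (622, −113), yaw −0.031. The paddle origin is at about x = −41 and the upright's rear face at about −130 in box axes. Plan: keep the tool vertical with jaws along box y and 52 mm open. The left finger presses the tab at y ≈ 61–80, and the right finger sits behind the upright at y ≈ 0.

```bash
python3 -m crank '[{"dx":0.1,"dy":-0.08,"dz":0,"wz":0.01,"claw":-0.13},{"dx":0.25,"dy":-0.2,"dz":0,"wz":0.02,"claw":-0.13},{"dx":0.4,"dy":-0.33,"dz":0,"wz":0.035,"claw":-0.13},{"dx":0.55,"dy":-0.46,"dz":0,"wz":0.05,"claw":-0.13},{"dx":0.7,"dy":-0.58,"dz":0,"wz":0.065,"claw":-0.13},{"dx":0.82,"dy":-0.7,"dz":0,"wz":0.081,"claw":-0.13},{"dx":0.92,"dy":-0.78,"dz":0,"wz":0.081,"claw":-0.13},{"dx":0.95,"dy":-0.81,"dz":0,"wz":0.081,"claw":-0.13}]' 30
python3 -c "
from station import readout as o
import numpy as np
s=o.observe();print(s['ee_pos'],np.round(s['eef_rot'],3).tolist(),s['grip_width'],s['clock'])"
```

```text
[ 143.45644906 -633.43276415  239.91208203] [[0.975, 0.221, -0.0], [0.221, -0.975, 0.001], [0.0, -0.002, -1.0]] 0.9981062599143614 0.15invalid input at $[0]: expected keys dx, dy, dz, wx, wy, wz, claw
```

All keys are required.

```bash
cat > st.py <<'E'
from station import readout as o
import numpy as np
from scipy.spatial.transform import Rotation as Ro
p=np.load("box.npy");c,s=np.cos(p[2]),np.sin(p[2])
q=o.observe();R=q['eef_rot'];R=np.array(R);w=np.array(q['ee_pos']);d=w[:2]-p[:2]
print("clk",round(q['clock'],2),"tcp",w.round(1),"tipbox",np.round([c*d[0]+s*d[1],-s*d[0]+c*d[1],w[2]-14],1),"yaw-box",round(np.arctan2(R[1,0],R[0,0])-p[2],3),"tilt",R[:2,2].round(3),"F",np.round(q['ft_force'],1),"w",round(q['grip_width']*92,1))
E
z='"wx":0,"wy":0'
python3 -m crank '[{"dx":0.1,"dy":-0.08,"dz":0,"wx":0,"wy":0,"wz":0.01,"claw":-0.13},{"dx":0.25,"dy":-0.2,"dz":0,"wx":0,"wy":0,"wz":0.02,"claw":-0.13},{"dx":0.4,"dy":-0.33,"dz":0,"wx":0,"wy":0,"wz":0.035,"claw":-0.13},{"dx":0.55,"dy":-0.46,"dz":0,"wx":0,"wy":0,"wz":0.05,"claw":-0.13},{"dx":0.7,"dy":-0.58,"dz":0,"wx":0,"wy":0,"wz":0.065,"claw":-0.13},{"dx":0.82,"dy":-0.7,"dz":0,"wx":0,"wy":0,"wz":0.081,"claw":-0.13},{"dx":0.92,"dy":-0.78,"dz":0,"wx":0,"wy":0,"wz":0.081,"claw":-0.13},{"dx":0.95,"dy":-0.81,"dz":0,"wx":0,"wy":0,"wz":0.081,"claw":-0.13}]' 30
python3 st.py
```

```text
clock: 1.15
ee_pos: [294.3, -432.5, 240.7]
eef_rot: [[1.0, -0.029, 0.0], [-0.029, -1.0, 0.0], [0.0, -0.0, -1.0]]
ft_force: [0.4, -0.9, 0.3]
grip_width: 0.569
clk 1.15 tcp [ 294.3 -432.5  240.7] tipbox [-317.7 -329.2  226.7] yaw-box 0.002 tilt [0. 0.] F [ 0.4 -0.9  0.3] w 52.4
```

```bash
python3 -m crank '[{"dx":0.1,"dy":-0.1,"dz":0,"wx":0,"wy":0,"wz":0,"claw":-0.13},{"dx":0.22,"dy":-0.25,"dz":0,"wx":0,"wy":0,"wz":0,"claw":-0.13},{"dx":0.35,"dy":-0.4,"dz":0,"wx":0,"wy":0,"wz":0,"claw":-0.13},{"dx":0.48,"dy":-0.55,"dz":0,"wx":0,"wy":0,"wz":0,"claw":-0.13},{"dx":0.6,"dy":-0.7,"dz":0,"wx":0,"wy":0,"wz":0,"claw":-0.13},{"dx":0.7,"dy":-0.82,"dz":0,"wx":0,"wy":0,"wz":0,"claw":-0.13},{"dx":0.78,"dy":-0.92,"dz":0,"wx":0,"wy":0,"wz":0,"claw":-0.13},{"dx":0.8,"dy":-0.95,"dz":0,"wx":0,"wy":0,"wz":0,"claw":-0.13}]' >/dev/null; python3 st.py
python3 -m crank '[{"dx":0,"dy":-0.08,"dz":0.05,"wx":0,"wy":0,"wz":0,"claw":-0.13},{"dx":0,"dy":-0.22,"dz":0.12,"wx":0,"wy":0,"wz":0,"claw":-0.13},{"dx":0,"dy":-0.37,"dz":0.2,"wx":0,"wy":0,"wz":0,"claw":-0.13},{"dx":0,"dy":-0.52,"dz":0.3,"wx":0,"wy":0,"wz":0,"claw":-0.13},{"dx":0,"dy":-0.67,"dz":0.38,"wx":0,"wy":0,"wz":0,"claw":-0.13},{"dx":0,"dy":-0.78,"dz":0.44,"wx":0,"wy":0,"wz":0,"claw":-0.13},{"dx":0,"dy":-0.85,"dz":0.48,"wx":0,"wy":0,"wz":0,"claw":-0.13},{"dx":0,"dy":-0.87,"dz":0.5,"wx":0,"wy":0,"wz":0,"claw":-0.13}]' >/dev/null; python3 st.py
python3 - <<'E'
from station import optics
import cv2,numpy as np
a=optics.get_image("scene")["img"];b=optics.get_image("side")["img"];w=optics.get_image("wrist")["img"]
cv2.imwrite("pics/s2.png",np.hstack([cv2.resize(a[130:310,190:400,::-1],None,fx=1.9,fy=3,interpolation=2)[:540,:399],cv2.resize(b[90:270,230:430,::-1],(400,540))]))
cv2.imwrite("pics/w2.png",w[:,:,::-1])
E
```

```text
clk 2.15 tcp [ 459.8 -248.6  240.7] tipbox [-158.1 -140.2  226.7] yaw-box 0.001 tilt [0. 0.] F [-0.8  0.  -1. ] w 52.3
clk 3.15 tcp [463.3 -74.8 139.8] tipbox [-159.9   33.5  125.8] yaw-box -0.0 tilt [-0.002  0.   ] F [ 0.   0.5 -0.2] w 51.8
```

View pics/s2.png

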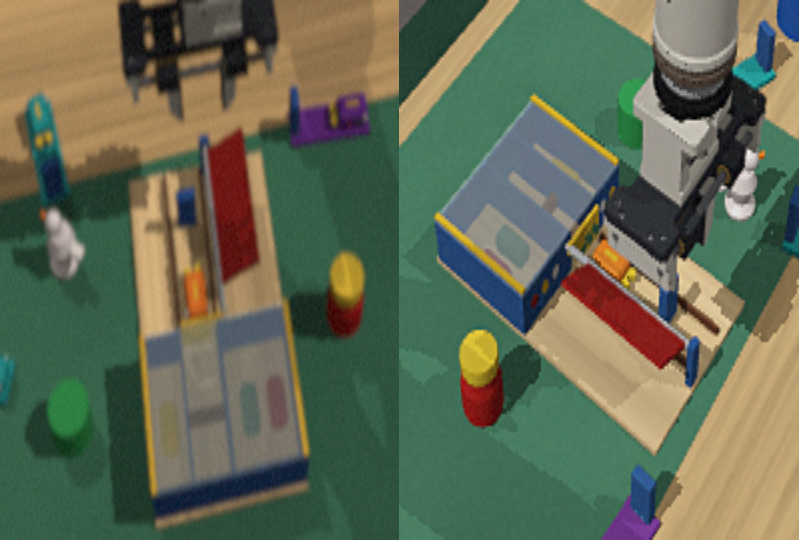

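View pics/w2.png

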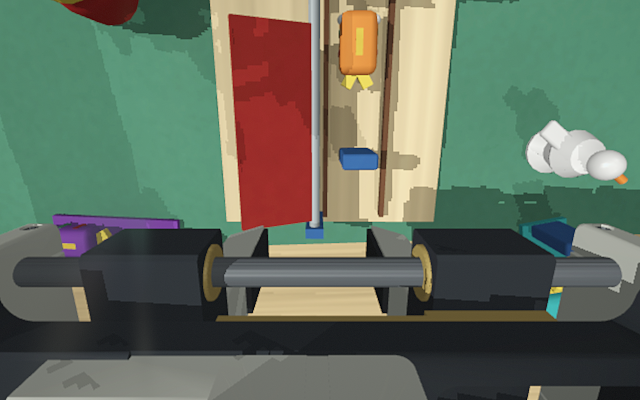

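Paddle, tab and lane are all visible. I'll check the upright and tab positions against the wrist camera's depth.

```bash
cat > wr.py <<'E'
from station import optics, readout as o
import numpy as np, cv2
p=np.load("box.npy");c,s=np.cos(p[2]),np.sin(p[2])
q=o.observe();d=optics.get_image("wrist")
R=np.array(q['eef_rot']);t=np.array(q['ee_pos'])
v,u=np.mgrid[0:400,0:640];Z=d["range_z"]
P=np.stack([(u-d["cx"])/d["fx"]*Z,(v-d["cy"])/d["fy"]*Z,Z],-1)
H=d["hand_eye"];P=P@H[:3,:3].T+H[:3,3];W=P@R.T+t
X=W[...,:2]-p[:2];B=np.stack([c*X[...,0]+s*X[...,1],-s*X[...,0]+c*X[...,1],W[...,2]],-1)
hsv=cv2.cvtColor(d["img"],cv2.COLOR_RGB2HSV)
def rep(n,lo,hi,box):
    m=cv2.inRange(hsv,lo,hi)>0; m&=Z>0
    m&=(B[...,0]>box[0])&(B[...,0]<box[1])&(B[...,1]>box[2])&(B[...,1]<box[3])&(B[...,2]>box[4])
    b=B[m]
    if len(b)<5: print(n,"none");return
    print(n,len(b),"lo",np.percentile(b,2,axis=0).round(1),"hi",np.percentile(b,98,axis=0).round(1))
    return b
rep("upright top",(100,120,40),(125,255,255),(-170,20,-30,25,52))
rep("fish",(5,150,80),(18,255,255),(-120,80,-30,30,10))
rep("stand top",(100,120,40),(125,255,255),(-190,-165,20,50,45))
b=rep("tab",(170,120,40),(179,255,255),(-180,0,30,110,10))
if b is not None:
    k=np.polyfit(b[:,1],b[:,2],1);print("tab slope rad",np.arctan(k[0]).round(3),"z at y=68",np.polyval(k,68).round(1),"flap~",(0.41-np.arctan(k[0])).round(3))
cv2.imwrite("pics/wl.png",d["img"][:,:,::-1])
E
python3 wr.py
```

```text
upright top 559 lo [-130.9  -10.1   52.4] hi [-119.9   14.3   55.5]
fish 2093 lo [-63.  -10.4  24. ] hi [-22.3  15.8  31.4]
stand top 203 lo [-186.    28.4   46.6] hi [-177.9   41.6   51.7]
tab 24 lo [-175.7   39.9   39.4] hi [-33.8  86.7  67.9]
tab slope rad 0.5 z at y=68 57.0 flap~ -0.09
```

```bash
sed -i 's/m=cv2.inRange(hsv,lo,hi)>0; /m=cv2.inRange(hsv,lo,hi)>0\n    if n=="tab": m|=cv2.inRange(hsv,(0,150,40),(7,255,255))>0\n    /' wr.py
python3 -m crank '[{"dx":0.01,"dy":-0.005,"dz":0.03,"wx":0,"wy":0,"wz":0,"claw":-0.13},{"dx":0.02,"dy":-0.01,"dz":0.07,"wx":0,"wy":0,"wz":0,"claw":-0.13},{"dx":0.02,"dy":-0.01,"dz":0.12,"wx":0,"wy":0,"wz":0,"claw":-0.13},{"dx":0.02,"dy":-0.01,"dz":0.17,"wx":0,"wy":0,"wz":0,"claw":-0.13},{"dx":0.02,"dy":-0.01,"dz":0.21,"wx":0,"wy":0,"wz":0,"claw":-0.13},{"dx":0.02,"dy":-0.01,"dz":0.23,"wx":0,"wy":0,"wz":0,"claw":-0.13},{"dx":0.02,"dy":-0.01,"dz":0.25,"wx":0,"wy":0,"wz":0,"claw":-0.13},{"dx":0.02,"dy":-0.01,"dz":0.25,"wx":0,"wy":0,"wz":0,"claw":-0.13}]' >/dev/null; python3 st.py
python3 -m crank '[{"dx":0,"dy":0,"dz":0.02,"wx":0,"wy":0,"wz":0,"claw":-0.13},{"dx":0,"dy":0,"dz":0.04,"wx":0,"wy":0,"wz":0,"claw":-0.13},{"dx":0,"dy":0,"dz":0.06,"wx":0,"wy":0,"wz":0,"claw":-0.13},{"dx":0,"dy":0,"dz":0.08,"wx":0,"wy":0,"wz":0,"claw":-0.13},{"dx":0,"dy":0,"dz":0.1,"wx":0,"wy":0,"wz":0,"claw":-0.13},{"dx":0,"dy":0,"dz":0.12,"wx":0,"wy":0,"wz":0,"claw":-0.13},{"dx":0,"dy":0,"dz":0.13,"wx":0,"wy":0,"wz":0,"claw":-0.13},{"dx":0,"dy":0,"dz":0.13,"wx":0,"wy":0,"wz":0,"claw":-0.13}]' >/dev/null; python3 st.py; python3 wr.py
python3 - <<'E'
from station import optics
import cv2
b=optics.get_image("side")["img"]
cv2.imwrite("pics/s3.png",cv2.resize(b[90:270,230:430,::-1],(600,540)))
E
```

```text
clk 4.35 tcp [468.6 -73.3  90.6] tipbox [-154.8   35.3   76.6] yaw-box -0.0 tilt [-0.  0.] F [-0.2  0.1 -0.2] w 51.9
clk 5.35 tcp [468.9 -73.   64.7] tipbox [-154.4   35.5   50.7] yaw-box -0.0 tilt [0. 0.] F [0.  1.6 2.8] w 51.8
upright top 1180 lo [-130.8  -10.1   52.4] hi [-119.7   14.2   55.4]
fish 3284 lo [-63.1 -10.2  23.5] hi [-32.6  16.2  31.4]
stand top 287 lo [-185.6   28.7   48.9] hi [-178.5   41.4   51.4]
tab 27182 lo [-154.9   38.9   44.8] hi [-39.7  89.7  52.7]
tab slope rad 0.137 z at y=68 49.3 flap~ 0.273
```

View pics/s3.png

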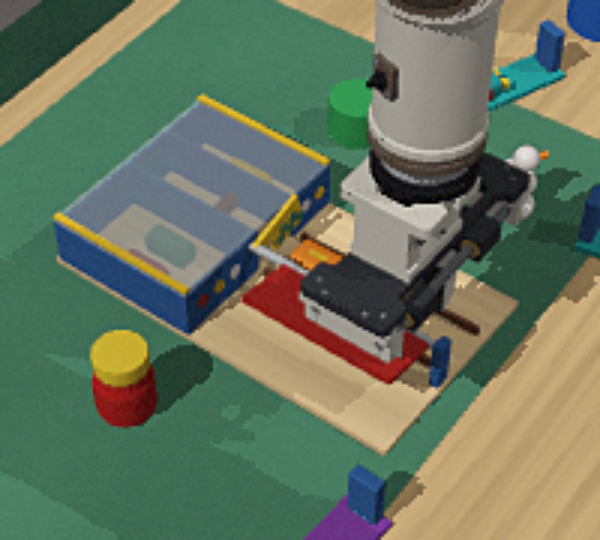

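View pics/wl.png

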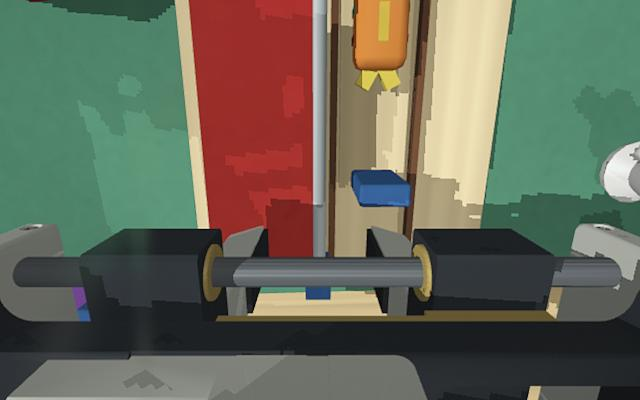

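The left finger presses the tab and the flap is lifting at about 0.27 rad. The upright, at (380,188) in the wrist view, stands clear ahead of the right finger. I'll press further down.

```bash
python3 -m crank '[{"dx":0,"dy":0,"dz":0.02,"wx":0,"wy":0,"wz":0,"claw":-0.13},{"dx":0,"dy":0,"dz":0.035,"wx":0,"wy":0,"wz":0,"claw":-0.13},{"dx":0,"dy":0,"dz":0.05,"wx":0,"wy":0,"wz":0,"claw":-0.13},{"dx":0,"dy":0,"dz":0.06,"wx":0,"wy":0,"wz":0,"claw":-0.13},{"dx":0,"dy":0,"dz":0.07,"wx":0,"wy":0,"wz":0,"claw":-0.13},{"dx":0,"dy":0,"dz":0.08,"wx":0,"wy":0,"wz":0,"claw":-0.13},{"dx":0,"dy":0,"dz":0.085,"wx":0,"wy":0,"wz":0,"claw":-0.13},{"dx":0,"dy":0,"dz":0.085,"wx":0,"wy":0,"wz":0,"claw":-0.13}]' >/dev/null; python3 st.py; python3 wr.py
```

```text
clk 6.45 tcp [468.8 -74.2  47.8] tipbox [-154.6   34.4   33.8] yaw-box -0.001 tilt [ 0.    -0.001] F [ 0.8 -0.   6.2] w 52.0
upright top 1450 lo [-130.9  -10.1   52.4] hi [-119.8   14.2   55.3]
fish 3475 lo [-63.4  -9.9  22.6] hi [-37.8  16.3  31.4]
stand top 398 lo [-183.9   28.7   45.7] hi [-177.8   41.2   51.2]
tab 21739 lo [-152.4   39.8   19.4] hi [-39.5  85.5  42.8]
tab slope rad -0.469 z at y=68 28.4 flap~ 0.879
```

Flap is at about 0.88 rad with 6 N on the tab. Now the push, in stages.

```bash
python3 -m crank '[{"dx":0.03,"dy":0,"dz":0.004,"wx":0,"wy":0,"wz":0,"claw":-0.13},{"dx":0.055,"dy":0,"dz":0.004,"wx":0,"wy":0,"wz":0,"claw":-0.13},{"dx":0.075,"dy":0,"dz":0.004,"wx":0,"wy":0,"wz":0,"claw":-0.13},{"dx":0.1,"dy":0,"dz":0.004,"wx":0,"wy":0,"wz":0,"claw":-0.13},{"dx":0.125,"dy":0,"dz":0.004,"wx":0,"wy":0,"wz":0,"claw":-0.13},{"dx":0.15,"dy":0,"dz":0.004,"wx":0,"wy":0,"wz":0,"claw":-0.13},{"dx":0.17,"dy":0,"dz":0.004,"wx":0,"wy":0,"wz":0,"claw":-0.13},{"dx":0.17,"dy":0,"dz":0.004,"wx":0,"wy":0,"wz":0,"claw":-0.13}]' >/dev/null; python3 st.py; python3 wr.py
```

```text
clk 7.5 tcp [499.8 -73.4  46. ] tipbox [-123.6   36.1   32. ] yaw-box 0.0 tilt [-0.006  0.001] F [-4.3  4.   5.7] w 51.8
upright top 1279 lo [-111.    -9.2   52.4] hi [-100.    14.5   55.6]
fish 4772 lo [-43.4 -10.   23.7] hi [-7.8 16.1 31.4]
stand top none
tab 17158 lo [-159.9   39.8   18.5] hi [-35.3  84.7  42.8]
tab slope rad -0.496 z at y=68 27.5 flap~ 0.906
```

View pics/wl.png

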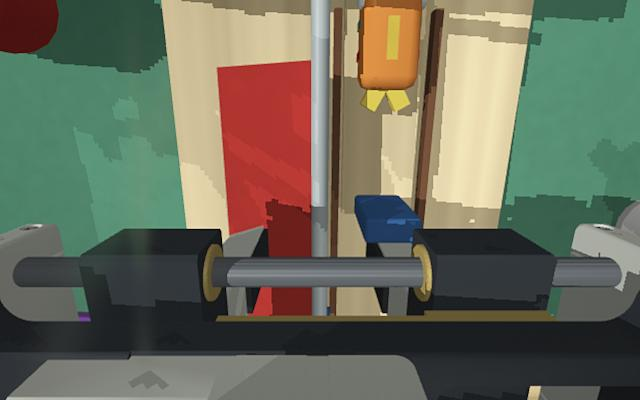

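Contact is good: the upright moved 20 mm straight, and the flap is at its open stop with 6 N on it. Continuing.

```bash
python3 -m crank '[{"dx":0.025,"dy":0,"dz":0,"wx":0,"wy":0,"wz":0,"claw":-0.13},{"dx":0.05,"dy":0,"dz":0,"wx":0,"wy":0,"wz":0,"claw":-0.13},{"dx":0.08,"dy":0,"dz":0,"wx":0,"wy":0,"wz":0,"claw":-0.13},{"dx":0.11,"dy":0,"dz":0,"wx":0,"wy":0,"wz":0,"claw":-0.13},{"dx":0.14,"dy":0,"dz":0,"wx":0,"wy":0,"wz":0,"claw":-0.13},{"dx":0.17,"dy":0,"dz":0,"wx":0,"wy":0,"wz":0,"claw":-0.13},{"dx":0.2,"dy":0,"dz":0,"wx":0,"wy":0,"wz":0,"claw":-0.13},{"dx":0.22,"dy":0,"dz":0,"wx":0,"wy":0,"wz":0,"claw":-0.13}]' >/dev/null; python3 st.py; python3 wr.py
```

```text
clk 8.55 tcp [543.4 -74.7  45.9] tipbox [-79.9  36.2  31.9] yaw-box 0.001 tilt [-0.006  0.001] F [-5.6  3.9  7.3] w 52.1
upright top 1311 lo [-67.8  -9.   52.2] hi [-56.4  14.6  55.5]
fish 268 lo [ 1.9 -9.  21.4] hi [ 4.3 15.6 30.4]
stand top none
tab 8732 lo [-119.3   39.8   18.6] hi [-33.8  84.4  42.7]
tab slope rad -0.501 z at y=68 27.5 flap~ 0.911
```

View pics/wl.png

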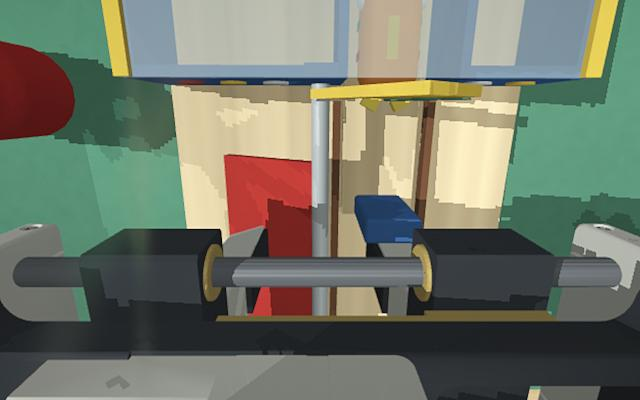

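The fish is mostly under the flap, with about 18–20 mm to go. I'll approach the stop slowly.

```bash
python3 -m crank '[{"dx":0.015,"dy":0,"dz":0,"wx":0,"wy":0,"wz":0,"claw":-0.13},{"dx":0.03,"dy":0,"dz":0,"wx":0,"wy":0,"wz":0,"claw":-0.13},{"dx":0.045,"dy":0,"dz":0,"wx":0,"wy":0,"wz":0,"claw":-0.13},{"dx":0.055,"dy":0,"dz":0,"wx":0,"wy":0,"wz":0,"claw":-0.13},{"dx":0.065,"dy":0,"dz":0,"wx":0,"wy":0,"wz":0,"claw":-0.13},{"dx":0.075,"dy":0,"dz":0,"wx":0,"wy":0,"wz":0,"claw":-0.13},{"dx":0.08,"dy":0,"dz":0,"wx":0,"wy":0,"wz":0,"claw":-0.13},{"dx":0.08,"dy":0,"dz":0,"wx":0,"wy":0,"wz":0,"claw":-0.13}]' >/dev/null; python3 st.py; python3 wr.py
```

```text
clk 9.6 tcp [559.4 -75.1  45.9] tipbox [-63.9  36.2  31.9] yaw-box 0.001 tilt [-0.006  0.001] F [-5.3  3.7  6. ] w 52.1
upright top 1306 lo [-51.7  -9.   52.3] hi [-40.4  14.6  55.5]
fish none
stand top none
tab 6168 lo [-104.6   39.5   18.7] hi [-33.3  84.2  42.9]
tab slope rad -0.505 z at y=68 27.5 flap~ 0.915
```

```bash
python3 -m crank '[{"dx":0.005,"dy":0,"dz":0,"wx":0,"wy":0,"wz":0,"claw":-0.13},{"dx":0.01,"dy":0,"dz":0,"wx":0,"wy":0,"wz":0,"claw":-0.13},{"dx":0.015,"dy":0,"dz":0,"wx":0,"wy":0,"wz":0,"claw":-0.13},{"dx":0.018,"dy":0,"dz":0,"wx":0,"wy":0,"wz":0,"claw":-0.13},{"dx":0.021,"dy":0,"dz":0,"wx":0,"wy":0,"wz":0,"claw":-0.13},{"dx":0.024,"dy":0,"dz":0,"wx":0,"wy":0,"wz":0,"claw":-0.13},{"dx":0.025,"dy":0,"dz":0,"wx":0,"wy":0,"wz":0,"claw":-0.13},{"dx":0.025,"dy":0,"dz":0,"wx":0,"wy":0,"wz":0,"claw":-0.13}]' >/dev/null; python3 st.py; python3 wr.py
```

```text
clk 10.65 tcp [560.8 -75.2  45.8] tipbox [-62.5  36.2  31.8] yaw-box -0.0 tilt [-0.013  0.   ] F [-14.    3.4  16.7] w 52.1
upright top 1288 lo [-50.2  -8.8  52.4] hi [-39.1  14.7  55.6]
fish none
stand top none
tab 5959 lo [-103.6   39.5   18.5] hi [-33.3  84.3  43. ]
tab slope rad -0.506 z at y=68 27.5 flap~ 0.916
```

View pics/wl.png

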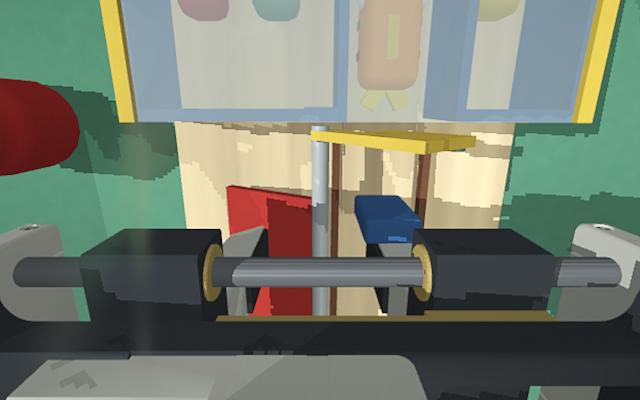

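The stop is reached: force jumped to −14 N and the upright's rear face is at about −49. I'll back off from the upright with the tab still held, then rise slowly so the flap follows.

```bash
python3 -m crank '[{"dx":-0.015,"dy":0,"dz":0,"wx":0,"wy":0,"wz":0,"claw":-0.13},{"dx":-0.03,"dy":0,"dz":0,"wx":0,"wy":0,"wz":0,"claw":-0.13},{"dx":-0.05,"dy":0,"dz":0,"wx":0,"wy":0,"wz":0,"claw":-0.13},{"dx":-0.07,"dy":0,"dz":0,"wx":0,"wy":0,"wz":0,"claw":-0.13},{"dx":-0.09,"dy":0,"dz":-0.0,"wx":0,"wy":0,"wz":0,"claw":-0.13},{"dx":-0.1,"dy":0,"dz":-0.01,"wx":0,"wy":0,"wz":0,"claw":-0.13},{"dx":-0.1,"dy":0,"dz":-0.03,"wx":0,"wy":0,"wz":0,"claw":-0.13},{"dx":-0.1,"dy":0,"dz":-0.045,"wx":0,"wy":0,"wz":0,"claw":-0.13}]' >/dev/null; python3 st.py; python3 wr.py
python3 -m crank '[{"dx":0,"dy":0,"dz":-0.025,"wx":0,"wy":0,"wz":0,"claw":-0.13},{"dx":0,"dy":0,"dz":-0.05,"wx":0,"wy":0,"wz":0,"claw":-0.13},{"dx":0,"dy":0,"dz":-0.08,"wx":0,"wy":0,"wz":0,"claw":-0.13},{"dx":0,"dy":0,"dz":-0.11,"wx":0,"wy":0,"wz":0,"claw":-0.13},{"dx":0,"dy":0,"dz":-0.14,"wx":0,"wy":0,"wz":0,"claw":-0.13},{"dx":0,"dy":0,"dz":-0.17,"wx":0,"wy":0,"wz":0,"claw":-0.13},{"dx":0,"dy":0,"dz":-0.2,"wx":0,"wy":0,"wz":0,"claw":-0.13},{"dx":0,"dy":0,"dz":-0.24,"wx":0,"wy":0,"wz":0,"claw":-0.13}]' >/dev/null; python3 st.py; python3 wr.py
```

```text
clk 11.7 tcp [546.8 -75.6  55.9] tipbox [-76.5  35.4  41.9] yaw-box -0.0 tilt [-0.002  0.   ] F [0.4 2.9 3.2] w 51.6
upright top 1334 lo [-50.6  -9.5  52.3] hi [-39.4  14.7  55.3]
fish 8 lo [-86.2 -24.4  11.3] hi [-49.7 -22.7  13.3]
stand top none
tab 9200 lo [-116.4   39.4   34.9] hi [-33.9  89.4  44.4]
tab slope rad -0.188 z at y=68 39.2 flap~ 0.598
clk 12.75 tcp [547.5 -75.7 104.3] tipbox [-75.8  35.2  90.3] yaw-box -0.0 tilt [-0.  0.] F [ 0.1 -0.9 -0.2] w 51.8
upright top 766 lo [-50.3  -9.5  52.4] hi [-39.3  14.9  55.4]
fish none
stand top none
tab 9159 lo [-140.9   37.7   46. ] hi [-34.4  85.1  67.2]
tab slope rad 0.342 z at y=68 59.6 flap~ 0.068
```

```bash
python3 -m crank '[{"dx":-0.05,"dy":0,"dz":-0.06,"wx":0,"wy":0,"wz":0,"claw":-0.13},{"dx":-0.1,"dy":0,"dz":-0.15,"wx":0,"wy":0,"wz":0,"claw":-0.13},{"dx":-0.2,"dy":0,"dz":-0.25,"wx":0,"wy":0,"wz":0,"claw":-0.13},{"dx":-0.3,"dy":0,"dz":-0.35,"wx":0,"wy":0,"wz":0,"claw":-0.13},{"dx":-0.4,"dy":0,"dz":-0.45,"wx":0,"wy":0,"wz":0,"claw":-0.13},{"dx":-0.47,"dy":0,"dz":-0.53,"wx":0,"wy":0,"wz":0,"claw":-0.13},{"dx":-0.5,"dy":0,"dz":-0.58,"wx":0,"wy":0,"wz":0,"claw":-0.13},{"dx":-0.5,"dy":0,"dz":-0.6,"wx":0,"wy":0,"wz":0,"claw":-0.13}]' >/dev/null; python3 st.py; python3 wr.py
python3 - <<'E'
from station import optics
import cv2,numpy as np
a=optics.get_image("scene")["img"];b=optics.get_image("side")["img"]
cv2.imwrite("pics/s5.png",np.hstack([cv2.resize(a[150:310,190:400,::-1],(400,400),interpolation=2),cv2.resize(b[105:255,235:415,::-1],(400,400),interpolation=2)]))
E
```

```text
clk 13.8 tcp [447.6 -72.9 224.7] tipbox [-175.8   35.   210.7] yaw-box -0.001 tilt [ 0.001 -0.001] F [ 0.  -0.1 -0.9] w 51.8
upright top 366 lo [-51.   -9.3  52.4] hi [-40.9  14.9  55.7]
fish none
stand top 113 lo [-185.7   28.5   46.6] hi [-178.1   41.8   51.6]
tab 8566 lo [-169.5   38.4   46. ] hi [-36.1  86.   67.2]
tab slope rad 0.41 z at y=68 59.2 flap~ -0.0
```

View pics/wl.png

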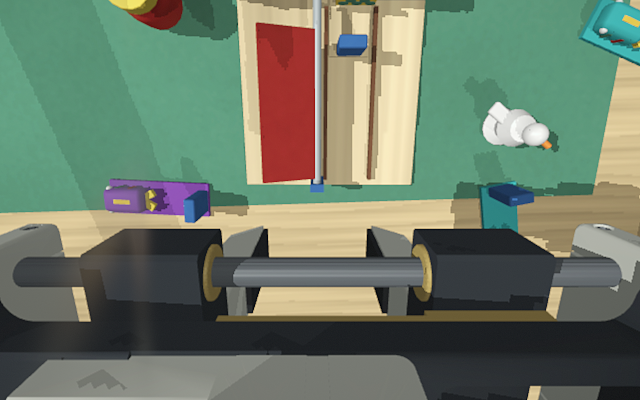

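View pics/s5.png

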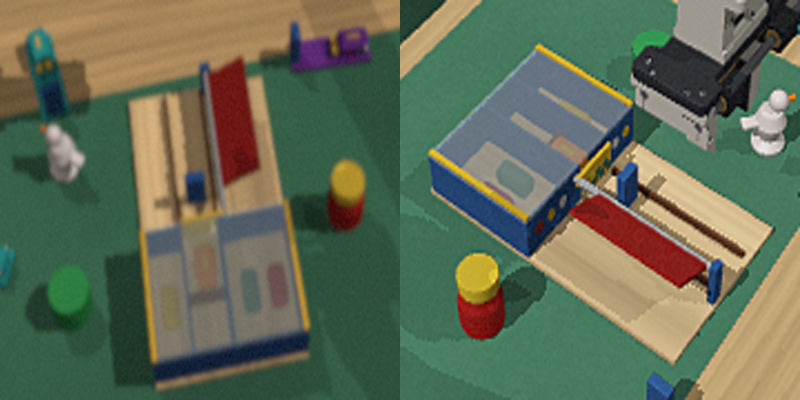

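```bash
python3 -c "
from station import job
print(job.sign_off())"; python3 st.py
```

```text
the job is handed in; nothing more can be done
None
the job is handed in; nothing more can be done
```

I opened the flap with the left fingertip on the red tab and pushed the paddle to the stop with the right fingertip on the blue upright. I then backed off, let the flap close slowly behind the fish, and handed the job in at about 14 s. The sign-off gives no verdict, so what follows is my own measurement.

- **Flap held open:** it measured about 0.88–0.91 rad during the push. The force on the hand stayed around 6–7 N upward, rising to 17 N when the paddle met the stop.
- **Paddle at the stop:** the push force jumped from about 5 to 14 N there. The upright's rear face read −50 to −51 mm, against −48 mm nominal. The wrist camera reads about 2–3 mm low in x on the fixed front stand too, so the two agree. The upright's top stayed at the same height throughout, so I saw no lifting or tipping.
- **Flap closed:** the tab slope is back to 0.41 rad, which is flap angle about 0. One earlier reading, taken during the withdrawal, gave 0.068 rad. The tab point reads 59 mm high against 61 mm nominal, which is within calibration.
- **Bystanders and hand:** the jar, bird and tub look unmoved in the pictures. The hand is well clear, with no contact force.

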